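Set the ribbon gauge to its mark

TASK

Set the ribbon gauge on the counter to its mark: draw its sprung slide out by the upright plate until the brass rider it pushes ahead stands level with the brass mark clip on the scale. Then ease the slide all the way back in without letting it snap, so that the rider stays behind at the mark, and leave the clip and the other things on the counter where they are.

Things in the scene. Friction and masses are not known exactly. Their poses are not given: they have to be found in the camera images.
- ribbon_gauge: Fixed gauge on a dark wooden base 335x104 mm, top at z 12 mm. Origin on the counter, on the slide's centre line. Its +x points away from the robot (within 0.45 rad) to the grey spring housing (x +65..+155, y -27..+35, up to z 58 mm). The steel blade, 32 mm wide, top at z 22 mm, leaves the housing along -x. Beside it at y +40 mm runs the rider's groove; its outer wall is a scale ticked every 10 mm.
- slide (a joint): How far the slide is drawn out, m: 0 = home against its stop, grows as it is pulled along the gauge's -x, stop at 0.125. A spring pulls it home with about 4 N at 0 and 7.5 N at 0.12; it runs home by itself, and fast, if let go.
- pull_plate (a point): Middle of the top edge of the slide's upright steel pull plate, 67 mm above the counter. The plate is 10 mm thick (gauge x), 50 mm wide (y), stands 45 mm proud of the blade. At home it is at gauge x -20 mm, leaving 80 mm free between it and the housing for a finger to hook behind it from above, over the blade; free in front too.
- pusher_face (a point): Middle of the front face of the slide's arm over the groove (12 mm tall, gauge y +40 mm, 26 mm above the counter, 5 mm ahead of the plate's middle along -x). It pushes the rider along -x as the slide is drawn out and leaves it there when the slide goes back.
- rider: Loose brass block, 24 mm along the groove, 18 wide, 22 tall, with a thin upright ridge across the middle of its top (to 29 mm); about 60 g. Lies in the groove (22 mm wide, walls 7 mm high, end at gauge x -159 mm) 3 to 20 mm ahead of the pusher; stays by friction. Origin in the middle of its underside, below the ridge; axes as the gauge's.
- mark_fin (a point): The mark: inner upper end of the thin upright brass fin on the stiff clip, 16 mm long, that straddles the scale beside the groove (gauge y +54 mm, 34 mm above the counter, somewhere at gauge x -95 to -140 mm). The rider is level with it when ridge and fin are in line across the gauge (same gauge x).
- ribbon_gold: Bystander: spool of gold ribbon lying flat, 64 mm across, 26 mm high. Origin centre of underside.
- carton_small: Bystander: small cream carton standing, 41 x 50 x 82 mm. Origin centre of underside.
- praline_2: Bystander: wrapped sweet with twisted ends, 51 x 24 x 24 mm, lying on the counter. Origin centre of underside.

How it is judged:
By the outcome, as a careful person would: the job done as asked, in the order asked, and still so for the second after the job is handed in, with the robot touching nothing.
It also fails if it takes over 40 s, if anything falls off the work surface, if the arm or the gripper's body presses on something with over 40 N, if the wrist force passes 120 N, or if a joint passes its speed limit or range.

ROBOT

A 7-joint arm with a two-finger parallel gripper is mounted at the origin on a cart in front of the work surface, level with it; the furniture and walls round the work are solid. World frame = base frame: x ahead of the robot, y to its left, z up, the work surface at z = 0. Lengths are in mm, angles in rad, forces in N, time in s.
With the tool pointing down it reaches from about 400 to 875 mm from the base axis. Payload 6.5 kg.
Tool frame: the origin (TCP) lies midway between the tips of the shut fingers; the grasp point (between the pads) lies 19 mm behind it; z points along the fingers, y is the line along which they close (so a half turn about z gives the same grasp; the last joint's range is limited). The gripper opens to 88 mm and grips with 3 to 60 N. Pads are 18 mm wide; open, the fingers measure 123 mm over their backs; the gripper's body (75 mm by 187 mm) begins 45 mm behind the grasp point.
Start: joints at [1.167, 0.536, -0.004, 1.538, 0.003, 1.067, -0.071], TCP at [215.414, -613.259, 238.716] pointing down, gripper open.
Joint ranges: [-2.7, 2.7], [-0.37, 2.16], [-1.27, 1.26], [0.24, 2.4], [-1.31, 4.45], [0.19, 1.91], [-2.76, 2.76]. Speed limits (rad/s): [2.39, 2.39, 3.14, 3.14, 3.14, 3.14, 3.14].

INTERFACE

Orientations are given as a unit quaternion [x, y, z, w].
In Python, from station import state, camera, camera_params, sign_off, spot_in, regions_of gives the robot as it stands.
- The arm moves only by the tool move_arm, never from a script. Its argument "commands" is a list of rows, each a list of 7 numbers: the shift along the world's x, y, z as a fraction of full scale, then the turn, a rotation vector about the world's x, y, z as a fraction of full scale, then the closure, from -1 (fully open) to 1 (shut). A call has 1 to 8 rows; each row is the pose to reach, as a shift and turn from the pose commanded when the call began; what a row does not reach only later rows make up. Full scale, the value 1, is 0.25 m for a shift and 60 degrees for a turn. A row lasts 1/12 s, in which the tool goes at most 41.7 mm and 7.16 degrees, less where a joint would pass 70% of its speed; a pose out of reach is approached as far as the arm can. A call with a number of a shift or a turn outside -1 to 1 is refused whole. A call with a gripper value outside its range is refused whole. The fingers move at their own pace and stop on an object; the grip force is fixed at half the most. Time passes only in rows, so rows that repeat a pose let the fingers close. It gives the time, the measured TCP pose, the force, the opening and the grip force at its end, in the units of the state.
- state(): the state, without advancing time (a new reading comes with each control period).
- camera(name): name is "side" or "top" or "wrist"; returns (picture, depth): 400x640x3 uint8, blue, green, red; 400x640 float32, mm along the optical axis (not along the pixel's ray), 0 where there is no reading.
- camera_params(name): a dict with "fx", "fy", "cx", "cy" (pixels), "position" and "orientation" of the camera in the world. Camera axes: x right, y down, z forward; pixel columns grow to the right and rows downward; lengths in mm; the calibration is good to about 2 mm. A picture is of the moment at which its call begins: read the wrist's pose just before it. camera_params takes no time and is no camera call; for the wrist camera it gives the pose at the moment of the call.
- sign_off(): hands the job in; it is judged then, once.
Trained networks look in the newest picture that a camera, given by its name, has taken for a name from the list of things; names that differ only in an ending like _2 or _b are one class to them, and where a whole thing is asked for, a point or a joint stands for the part that bears it (a point fixed in the world has none). Each returns a list of dicts, best first, with "confidence" (0 to 1); they miss things now and then, are a little off and sometimes report something else, mostly with a low value. They report only what shows in the picture. A call takes as long as a camera call.
- spot_in(camera, target): "position" ([x, y, z] in mm, in world coordinates, good to about 4 mm: the middle of the surface that is visible of it).
- regions_of(camera, target): "pixels" (400x640 bool, what is visible of it).
The state is a dict: "time": time; "joints": joint angles; "qvel": joint speeds; "tau": joint torques, N m; "eef_pos": TCP position; "tcp_rot": TCP orientation; "wrist_force": force on the tool from outside, world axes, zero at the start; "wrist_torque": the same for the moment, N m; "finger_gap": opening from 0.0 (shut) to 1.0 (fully open); "grip_force": force on a finger pad.
Only numpy, scipy, OpenCV 4.12 (cv2) and the standard library are available. Lean on these libraries where they do the work, as an engineer would, in place of code of your own. Each camera call takes 0.05 s, during which the arm holds its last target. There are 200 camera calls.

## Working session

There is one attempt and no reset: what is moved stays moved. The work goes in short steps, Python scripts to look and compute and a tool call to move; the robot and the scene stay as the last step left them, time stands still between calls to the robot, and variables do not carry over. Pictures are saved under pics/ and viewed, at most 10 in all, crops included, and the job is handed in when it is done.

Besides the shell and the picture viewer there is one more tool, called after "Call:" as name(argument=value, ...) on one line, values as JSON. move_arm: Moves the arm, as the interface text tells. Shift numbers are shares of 0.25 m and turn numbers shares of 60 degrees, none past 1 either way. Its arguments: {"type":"object","properties":{"commands":{"type":"array"}},"required":["commands"]}

```bash
mkdir -p pics; cat > h.py <<'E'
import numpy as np, cv2
from scipy.spatial.transform import Rotation as R
from station import *
def world(cam,u,v,d,p=None):
    p=p or camera_params(cam)
    c=np.stack([(u-p["cx"])/p["fx"]*d,(v-p["cy"])/p["fy"]*d,d],-1)
    return R.from_quat(p["orientation"]).apply(c)+p["position"]
def onplane(cam,u,v,z):
    p=camera_params(cam); o=np.array(p["position"])
    r=R.from_quat(p["orientation"]).apply([(u-p["cx"])/p["fx"],(v-p["cy"])/p["fy"],1.0])
    return o+r*(z-o[2])/r[2]
E
python3 - <<'E'
from h import *
for c in ("top","side"):
    im,d=camera(c); cv2.imwrite(f"pics/{c}0.png",im)
    p=camera_params(c); print(c,p["fx"],np.round(p["position"]),np.round(p["orientation"],3))
    for t in ("ribbon_gauge","pull_plate","pusher_face","rider","mark_fin","ribbon_gold","carton_small","praline_2"):
        print(t,[(np.round(s["position"]),round(s["confidence"],2)) for s in spot_in(c,t)[:2]])
print(state())
E
```

```text
top 446.9765151281746 [335.  95. 968.] [-0.682  0.724 -0.076  0.07 ]
ribbon_gauge [(array([585.,  28.,  10.]), 0.74)]
pull_plate [(array([598.,   5.,  22.]), 0.65)]
pusher_face [(array([601.,   0.,  20.]), 0.56)]
rider [(array([557.,  65.,  36.]), 0.4)]
mark_fin [(array([488., 115.,  25.]), 0.39)]
ribbon_gold [(array([424., 333.,  21.]), 0.69)]
carton_small [(array([559., 324.,  84.]), 0.63)]
praline_2 [(array([ 456., -168.,   20.]), 0.51)]
side 425.78785457891564 [  29. -612.  550.] [ 0.826 -0.24   0.149 -0.489]
ribbon_gauge [(array([583.,  -0.,  16.]), 0.84), (array([592.,  -8.,  23.]), 0.29)]
pull_plate [(array([596.,  -8.,  23.]), 0.72)]
pusher_face [(array([588.,  -6.,  22.]), 0.58)]
rider [(array([557.,  54.,  30.]), 0.49)]
mark_fin [(array([488., 106.,  22.]), 0.5)]
ribbon_gold [(array([423., 321.,  21.]), 0.84)]
carton_small [(array([559., 314.,  50.]), 0.96)]
praline_2 [(array([ 452., -171.,   15.]), 0.66)]
{'time': 0.9, 'joints': array([ 1.16682298,  0.53640951, -0.00435981,  1.53786952,  0.00262328,
        1.06730898, -0.07120433]), 'qvel': array([-0.00089152, -0.00018338, -0.0001679 ,  0.00066949, -0.00031597,
        0.00015658, -0.00133927]), 'tau': array([-6.49801655e-05, -5.70891309e+01,  9.90242511e-01, -2.51922083e+01,
       -5.62279439e-02,  1.07540394e-02,  5.45227692e-05]), 'eef_pos': array([ 215.37541219, -613.28769366,  238.72202196]), 'tcp_rot': array([ 9.85771769e-01,  1.68089314e-01, -3.26218892e-05,  1.32296308e-05]), 'wrist_force': array([ 0.22101584, -0.71270739, -0.677581  ]), 'wrist_torque': array([-0.07881805,  0.05594695,  0.00397326]), 'grip_force': 0.0, 'finger_gap': 0.9989553501492389}
```

View pics/top0.png

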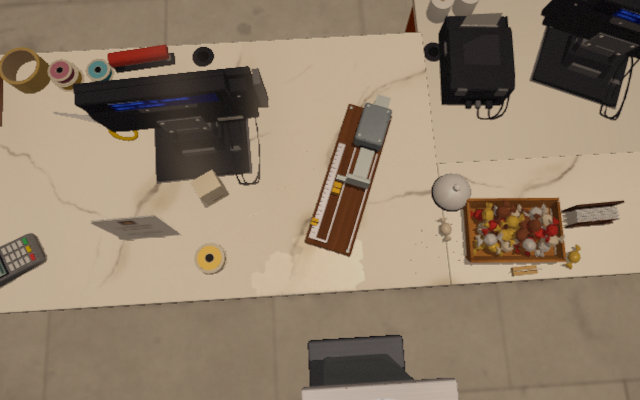

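View pics/side0.png

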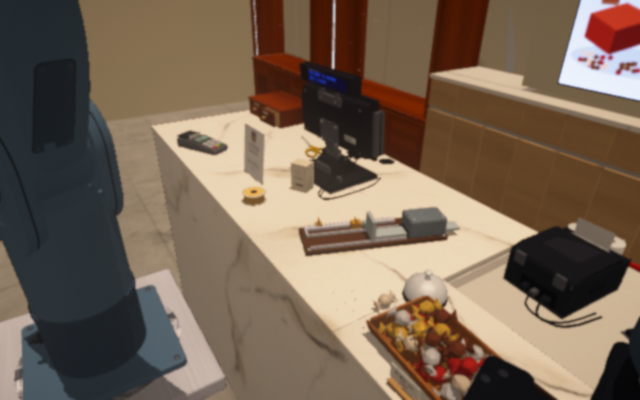

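The top view shows the gauge (housing at about (373,125), near end at (330,245)) with the rider at (337,187) and the clip at (315,222). The side view matches. I'll move the wrist camera over it with the tool turned to the gauge.

Call:
move_arm(commands=[[0.8,1,0.25,0,0,0.36,-1],[0.8,1,0.25,0,0,0.36,-1],[0.8,1,0.25,0,0,0.36,-1],[0.8,1,0.25,0,0,0.36,-1],[0.8,1,0.25,0,0,0.36,-1],[0.8,1,0.25,0,0,0.36,-1],[0.8,1,0.25,0,0,0.36,-1],[0.8,1,0.25,0,0,0.36,-1]])

```text
time: 1.57
eef_pos: [417.3, -360.5, 302.1]
tcp_rot: [0.936, 0.351, 0.001, 0.0]
wrist_force: [0.8, 0.5, -0.5]
finger_gap: 1.005
grip_force: 0.0
```

Call:
move_arm(commands=[[0.4,1,0,0,0,0.4,-1],[0.4,1,0,0,0,0.4,-1],[0.4,1,0,0,0,0.4,-1],[0.4,1,0,0,0,0.4,-1],[0.4,1,0,0,0,0.4,-1],[0.4,1,0,0,0,0.4,-1],[0.4,1,0,0,0,0.4,-1],[0.4,1,0,0,0,0.4,-1]])

```text
time: 2.23
eef_pos: [517.1, -107.1, 301.7]
tcp_rot: [0.841, 0.541, 0.001, -0.001]
wrist_force: [-0.3, -0.6, 0.7]
finger_gap: 1.0
grip_force: 0.0
```

```bash
python3 - <<'E'
from h import *
s=state();print(s["time"],s["eef_pos"],s["tcp_rot"],s["joints"].round(2))
p=camera_params("wrist");print(p)
im,d=camera("wrist"); cv2.imwrite("pics/w1.png",im)
q=R.from_quat(p["orientation"]);print((R.from_quat(s["tcp_rot"]).inv().apply(np.array(p["position"])-s["eef_pos"])).round(1),q.as_matrix()[:,2])
E
```

```text
2.2333 [ 517.12011417 -107.14931006  301.66459952] [ 8.41282381e-01  5.40593889e-01  1.36852173e-03 -5.73839707e-04] [ 0.46  0.29 -0.42  1.77  0.13  1.11 -0.43]
{'fx': 295.77814141720813, 'fy': 295.77814141720813, 'cx': 323.8913223466291, 'cy': 203.68383635100068, 'position': array([542.64135485, -47.07704475, 447.59643329]), 'orientation': array([ 0.96885518, -0.21089516, -0.0275755 ,  0.12681662])}
[  65.7   -1.7 -145.7] [-0.10692336 -0.2341028  -0.96631427]
```

View pics/w1.png

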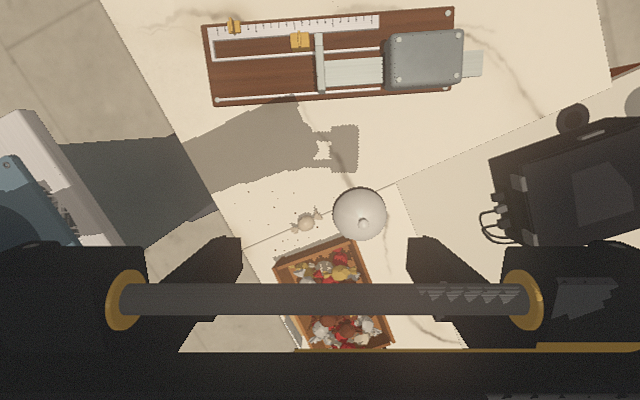

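The wrist picture shows the gauge almost along the image rows. Fin is at about (232,25), ridge (299,39), plate (319,62) and housing (425,58). I'll go a bit closer and lower before measuring.

Call:
move_arm(commands=[[0.1,0.28,-0.32,0,0,0,-1],[0.1,0.28,-0.32,0,0,0,-1],[0.1,0.28,-0.32,0,0,0,-1],[0.1,0.28,-0.32,0,0,0,-1],[0.1,0.28,-0.32,0,0,0,-1]])

```text
time: 2.7
eef_pos: [539.7, -44.3, 220.4]
tcp_rot: [0.844, 0.537, -0.001, -0.0]
wrist_force: [0.4, -0.6, 0.1]
finger_gap: 1.0
grip_force: 0.0
```

```bash
python3 - <<'E'
from h import *
s=state();print(s["time"],s["eef_pos"],s["tcp_rot"])
p=camera_params("wrist")
im,d=camera("wrist"); cv2.imwrite("pics/w2.png",im); np.savez("w2",d=d,**{k:p[k] for k in p})
for t in ("ribbon_gauge","pull_plate","pusher_face","rider","mark_fin"):
    r=regions_of("wrist",t); 
    for x in r[:1]:
        m=x["pixels"]; v,u=np.nonzero(m); w=world("wrist",u,v,d[v,u],p)
        print(t,round(x["confidence"],2),len(u),u.min(),u.max(),v.min(),v.max(),np.median(w,0).round(1))
        if t=="ribbon_gauge":
            # base top points z~12
            k=abs(w[:,2]-12)<4; print(k.sum(),cv2.minAreaRect(w[k,:2].astype(np.float32)))
im2=cv2.resize(im[0:240,130:530],None,fx=2,fy=2,interpolation=cv2.INTER_CUBIC); cv2.imwrite("pics/w2c.png",im2)
E
```

```text
2.7 [539.69201927 -44.31001278 220.43785053] [ 8.43605032e-01  5.36962789e-01 -1.15248875e-03 -4.30213538e-04]
ribbon_gauge 0.96 29116 182 518 44 160 [598.6  26.5  13.2]
15092 ((584.7141723632812, 30.167640686035156), (104.03057861328125, 333.7750549316406), 69.2463150024414)
pull_plate 0.68 3332 317 518 79 150 [604.8  -0.8  22. ]
pusher_face 0.81 3170 317 518 79 150 [605.3  -0.7  22. ]
rider 0.61 437 288 311 78 98 [558.1  59.7  33.7]
mark_fin 0.82 233 213 229 62 79 [489.3 111.4  24.6]
```

View pics/w2c.png

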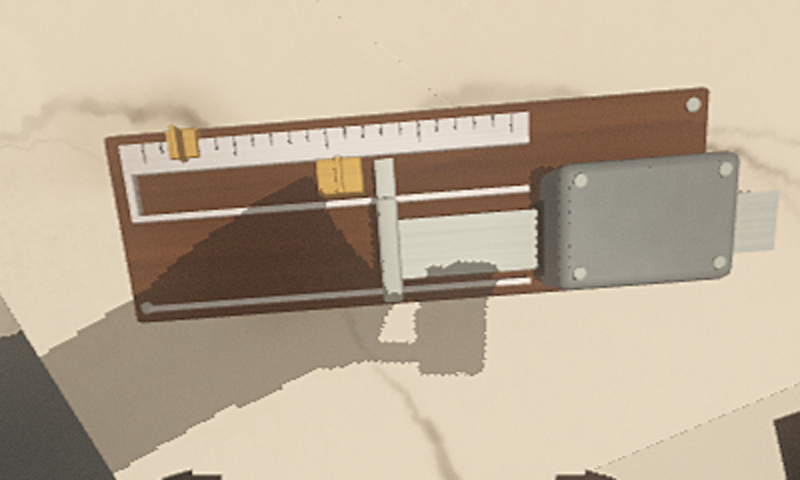

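Base rectangle measures 104.0×333.8 mm (must be 104×335), yaw −20.75°. Next, the plate, ridge, fin and housing along the gauge axis.

```bash
cat >> h.py <<'E'
a=np.radians(-20.75); GX=np.array([np.cos(a),np.sin(a),0]); GY=np.array([-np.sin(a),np.cos(a),0]); C=np.array([584.7,30.2,0])
def cloud(d,p):
    v,u=np.mgrid[0:240,130:530]; v=v.ravel();u=u.ravel(); z=d[v,u]; k=z>0
    w=world("wrist",u[k],v[k],z[k],p); q=w-C
    return w,q@GX,q@GY,u[k],v[k]
def report(d,p):
    w,x,y,u,v=cloud(d,p); z=w[:,2]
    for n,k in dict(plate=(z>58)&(z<75)&(x<60)&(abs(y)<60)&(x>-130),housing=(z>50)&(z<66)&(x>60)&(x<175)&(abs(y)<60),
        clip=(z>21)&(z<40)&(y>30)&(y<70)&(x<-60)&(x>-170),fin=(z>29)&(z<40)&(y>30)&(y<70)&(x<-60)&(x>-170),
        riderridge=(z>25.5)&(z<34)&(abs(y-25)<14)&(x<30)&(x>-130),ridertop=(z>18)&(z<34)&(abs(y-25)<14)&(x<60)&(x>-150)).items():
        if k.any():
            f=lambda q:np.percentile(q[k],[2,50,98]).round(1); print(n,k.sum(),"x",f(x),"y",f(y),"z",f(z))
E
python3 - <<'E'
from h import *
f=np.load("w2.npz"); p={k:f[k] for k in f if k!='d'}; d=f['d']; report(d,p)
im=cv2.imread("pics/w2.png"); hsv=cv2.cvtColor(im,cv2.COLOR_BGR2HSV)
w,x,y,u,v=cloud(d,p); h=hsv[v,u]; k=(h[:,1]>110)&(h[:,0]>14)&(h[:,0]<32)&(h[:,2]>60)
for n,kk in dict(clip=k&(x<-75)&(abs(y-38)<18),rider=k&(x>-75)&(x<10)&(abs(y-25)<18)).items():
    print(n,kk.sum(),[np.percentile(q[kk],[2,50,98]).round(1) for q in (x,y,w[:,2])])
    for i in np.nonzero(kk)[0][::3 if n=='clip' else 8]: print((u[i],v[i]),x[i].round(1),y[i].round(1),w[i,2].round(1),end=' ; ')
    print()
E
```

```text
plate 526 x [-17.3 -12.5  -7.8] y [-44.5 -20.3   2.6] z [64.7 66.5 68.2]
housing 5712 x [ 73.4 115.3 158. ] y [-46.2 -15.9  12.2] z [52.3 57.5 59.2]
clip 240 x [-127.2 -118.4 -111.8] y [33.6 41.5 49.1] z [21.9 24.6 37.7]
fin 85 x [-121.1 -118.8 -118. ] y [33.7 41.5 48.8] z [29.3 36.  37.9]
riderridge 383 x [-118.5  -28.3   -8.2] y [11.6 19.4 35.8] z [29.  32.7 33.9]
ridertop 1857 x [-144.3  -34.5   54.1] y [12.8 33.3 38.7] z [18.1 19.2 33.8]
clip 240 [array([-126.6, -118.2, -112. ]), array([33.8, 42. , 49.2]), array([15.1, 24.4, 37.7])]
(np.int64(215), np.int64(63)) -119.5 48.2 36.7 ; (np.int64(216), np.int64(64)) -119.1 47.5 35.2 ; (np.int64(223), np.int64(64)) -117.1 50.4 18.2 ; (np.int64(226), np.int64(64)) -112.4 49.1 23.2 ; (np.int64(214), np.int64(65)) -121.1 46.6 35.9 ; (np.int64(217), np.int64(65)) -118.2 46.5 35.2 ; (np.int64(220), np.int64(65)) -118.7 48.5 23.9 ; (np.int64(223), np.int64(65)) -115.6 48.3 23.4 ; (np.int64(226), np.int64(65)) -112.4 48.1 23.5 ; (np.int64(229), np.int64(65)) -112.0 49.8 13.7 ; (np.int64(214), np.int64(66)) -121.1 45.5 36.3 ; (np.int64(217), np
[... 5491 characters left out ...]
np.int64(93)) -29.4 12.7 33.7 ; (np.int64(290), np.int64(94)) -46.5 13.1 33.1 ; (np.int64(298), np.int64(94)) -37.5 11.8 40.0 ; (np.int64(306), np.int64(94)) -29.5 11.6 34.8 ; (np.int64(291), np.int64(95)) -45.4 11.9 34.0 ; (np.int64(299), np.int64(95)) -36.5 10.6 40.7 ; (np.int64(307), np.int64(95)) -28.6 10.7 33.4 ; (np.int64(291), np.int64(96)) -45.5 10.9 34.4 ; (np.int64(299), np.int64(96)) -36.7 9.8 39.2 ; (np.int64(307), np.int64(96)) -28.8 9.9 30.7 ; (np.int64(292), np.int64(97)) -44.8 10.0 32.2 ; (np.int64(300), np.int64(97)) -36.8 10.0 25.1 ; (np.int64(308), np.int64(97)) -28.4 10.0 17.7 ; (np.int64(295), np.int64(98)) -42.9 9.9 18.6 ; (np.int64(277), np.int64(101)) -64.3 8.9 10.8 ;
```

Against the sizes given: plate top is at z 66.5, housing 85 mm long and rider 23 mm long. The fin is at x −119.5 and the ridge at −36.4 (C frame), so the rider has 83 mm to go and the draw is about 90 mm. I'll straddle the plate.

Call:
move_arm(commands=[[0.104,0.239,-0.4,0,0,0.072,-1],[0.104,0.239,-0.4,0,0,0.072,-1],[0.104,0.239,-0.4,0,0,0.072,-1],[0.104,0.239,-0.4,0,0,0.072,-1],[0.104,0.239,-0.5,0,0,0.072,-1],[0.104,0.239,-0.6,0,0,0.072,-1],[0.104,0.239,-0.72,0,0,0.072,-1],[0.104,0.239,-0.72,0,0,0.072,-1]])

```text
time: 3.67
eef_pos: [563.5, 14.7, 38.0]
tcp_rot: [0.823, 0.568, -0.003, -0.001]
wrist_force: [-0.7, 0.5, -0.8]
finger_gap: 1.001
grip_force: 0.0
```

```bash
python3 - <<'E'
from h import *
s=state();print(s["time"],s["eef_pos"],s["tcp_rot"])
q=s["eef_pos"]-C;print(q@GX,q@GY)
im,d=camera("wrist"); cv2.imwrite("pics/w3.png",im)
E
```

```text
3.6667 [563.5257791   14.71630633  37.97107997] [ 0.82305332  0.5679546  -0.00305424 -0.00121652]
-14.315025600607013 -21.981183827647428
```

View pics/w3.png

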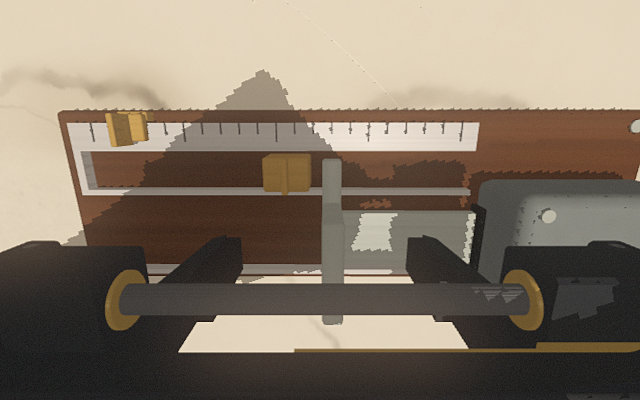

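The fingers straddle the plate (plate top at column 333, finger tips at 240 and 408), clear of housing and rider. Close.

Call:
move_arm(commands=[[0.008,0,0,0,0,0,1],[0.008,0,0,0,0,0,1],[0.008,0,0,0,0,0,1],[0.008,0,0,0,0,0,1],[0.008,0,0,0,0,0,1],[0.008,0,0,0,0,0,1],[0.008,0,0,0,0,0,1],[0.008,0,0,0,0,0,1]])

```text
time: 4.38
eef_pos: [568.4, 16.5, 41.3]
tcp_rot: [0.823, 0.568, 0.0, 0.0]
wrist_force: [0.0, -0.3, -0.6]
finger_gap: 0.419
grip_force: 0.0
```

```bash
python3 - <<'E'
from h import *
s=state();print(s["time"],s["grip_force"],s["finger_gap"],s["wrist_force"],s["eef_pos"])
q=s["eef_pos"]-C;print(q@GX,q@GY)
p=camera_params("wrist");im,d=camera("wrist");report(d,p)
E
```

```text
4.3833 0.0 0.41890203532172765 [ 0.01076421 -0.2882825  -0.60051609] [568.43633676  16.50441619  41.32037139]
-10.356501526397025 -18.569292766160114
plate 366 x [-16.9 -12.3  -7.7] y [-1.3  2.2  4. ] z [58.8 66.  67.5]
housing 1276 x [72.3 76.4 83. ] y [-5.5  4.  13.5] z [50.4 56.  58.9]
clip 324 x [-117.2 -113.2 -111.1] y [35.6 41.5 48.7] z [21.2 23.5 25. ]
riderridge 1480 x [-47.2 -27.9  -7.9] y [11.3 19.9 27.8] z [26.7 32.9 34. ]
ridertop 6312 x [-115.   -28.4   55. ] y [12.4 32.6 38.6] z [18.1 19.2 33.8]
```

Call:
move_arm(commands=[[-0.007,0.003,-0.016,0,0,0,1],[-0.007,0.003,-0.016,0,0,0,1],[-0.007,0.003,-0.016,0,0,0,1],[-0.007,0.003,-0.016,0,0,0,1],[-0.007,0.003,-0.016,0,0,0,1],[-0.007,0.003,-0.016,0,0,0,1],[-0.007,0.003,-0.016,0,0,0,1]])

```text
time: 5.02
eef_pos: [567.0, 17.0, 37.0]
tcp_rot: [0.823, 0.568, 0.0, 0.0]
wrist_force: [4.7, -0.6, -6.4]
finger_gap: 0.108
grip_force: 30.0
```

```bash
python3 - <<'E'
from h import *
s=state();print(s["time"],s["grip_force"],s["finger_gap"],s["wrist_force"],s["eef_pos"])
q=s["eef_pos"]-C;print(q@GX,q@GY)
E
```

```text
5.0167 30.000290949828923 0.10798636342801418 [ 4.73104009 -0.56260722 -6.40487852] [567.01535793  17.03428697  37.04614167]
-11.873037335389213 -18.577232005469412
```

Gripped (gap 9.5 mm, 30 N). Draw 75 mm, slowing at the end.

Call:
move_arm(commands=[[-0.04,0.015,0,0,0,0,1],[-0.085,0.032,0,0,0,0,1],[-0.13,0.049,0,0,0,0,1],[-0.175,0.066,0,0,0,0,1],[-0.22,0.083,0,0,0,0,1],[-0.25,0.095,0,0,0,0,1],[-0.27,0.102,0,0,0,0,1],[-0.281,0.106,0,0,0,0,1]])

```text
time: 5.68
eef_pos: [496.5, 43.7, 37.1]
tcp_rot: [0.823, 0.568, 0.0, 0.0]
wrist_force: [6.8, -0.7, -13.4]
finger_gap: 0.109
grip_force: 30.0
```

```bash
cat >> h.py <<'E'
def brass():
    p=camera_params("wrist");im,d=camera("wrist"); hsv=cv2.cvtColor(im,cv2.COLOR_BGR2HSV)
    v,u=np.mgrid[0:400,0:640]; v=v.ravel();u=u.ravel(); z=d[v,u]; ok=z>0; u,v,z=u[ok],v[ok],z[ok]
    w=world("wrist",u,v,z,p); q=w-C; x,y=q@GX,q@GY
    h=hsv[v,u]; k=(h[:,1]>110)&(h[:,0]>14)&(h[:,0]<32)&(h[:,2]>60)&(x<10)&(x>-160)
    for n,kk in dict(clip=k&(abs(y-42)<8.5)&(w[:,2]>20),fin=k&(y>33)&(y<52)&(w[:,2]>29)&(w[:,2]<40),fintop=k&(y>33)&(y<52)&(w[:,2]>34)&(w[:,2]<40),rider=k&(abs(y-18)<11)&(w[:,2]>30),ridge=k&(abs(y-18)<11)&(w[:,2]>36.5),ridgetop=k&(abs(y-18)<11)&(w[:,2]>39)).items():
        if kk.any(): print(n,kk.sum(),"u",np.percentile(u[kk],[2,50,98]),*[np.percentile(t[kk],[2,50,98]).round(1) for t in (x,y,w[:,2])])
    return im,d,p
E
python3 - <<'E'
from h import *
s=state();print(s["time"],s["grip_force"],s["finger_gap"],s["wrist_force"],s["eef_pos"])
q=s["eef_pos"]-C;print(q@GX,q@GY)
im,d,p=brass(); cv2.imwrite("pics/w4.png",im)
E
```

```text
5.6833 30.00071743503213 0.1093095166071564 [  6.80849086  -0.74098717 -13.37433535] [496.48901365  43.73937024  37.05384008]
-87.2860767566782 -18.591220089633083
clip 877 u [252. 266. 281.] [-126.8 -118.1 -111.8] [34.7 42.1 49.2] [22.2 24.3 37.6]
fin 290 u [258. 262. 267.] [-120.9 -118.8 -117.9] [33.9 41.6 49. ] [29.6 36.3 37.8]
fintop 226 u [258. 261. 265.] [-121.  -119.2 -118. ] [33.8 41.6 48.8] [34.3 36.6 37.9]
rider 1996 u [269. 291. 374.] [-117.3 -103.3  -77. ] [ 7.4 17.2 27.6] [ 32.2  34.1 120.8]
ridge 642 u [273. 289. 375.] [-107.5 -100.9  -76.9] [ 7.2 10.2 27.2] [ 37.8 114.5 121.6]
ridgetop 618 u [273. 289. 375.] [-107.5 -100.8  -76.9] [ 7.2 10.2 26.7] [ 39.5 114.7 121.6]
```

View pics/w4.png

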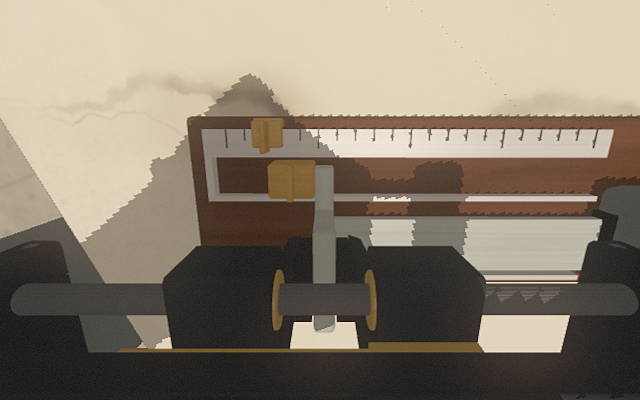

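The pusher is touching the rider (block 268–315, ridge at col ~290, fin at ~262); about 14 mm remain. Go 11 mm more, then measure finely.

Call:
move_arm(commands=[[-0.01,0.004,0,0,0,0,1],[-0.02,0.008,0,0,0,0,1],[-0.03,0.011,0,0,0,0,1],[-0.036,0.014,0,0,0,0,1],[-0.041,0.016,0,0,0,0,1],[-0.041,0.016,0,0,0,0,1]])

```text
time: 6.23
eef_pos: [486.8, 47.4, 37.1]
tcp_rot: [0.823, 0.568, 0.0, 0.0]
wrist_force: [5.6, -1.7, -11.8]
finger_gap: 0.105
grip_force: 30.0
```

```bash
sed -i 's/(w\[:,2\]>\(30\|36.5\|39\)))\?/(w[:,2]<44)\&&/g' h.py; grep -n "ridge=" h.py | tail -1; python3 - <<'E'
from h import *
s=state();print(s["time"],s["grip_force"],s["finger_gap"],s["wrist_force"],s["eef_pos"])
q=s["eef_pos"]-C;print(q@GX,q@GY)
im,d,p=brass(); cv2.imwrite("pics/w5.png",cv2.resize(im[90:230,200:360],None,fx=5,fy=4,interpolation=cv2.INTER_NEAREST))
E
```

```text
29:    for n,kk in dict(clip=k&(abs(y-42)<8.5)&(w[:,2]>20),fin=k&(y>33)&(y<52)&(w[:,2]>29)&(w[:,2]<40),fintop=k&(y>33)&(y<52)&(w[:,2]>34)&(w[:,2]<40),rider=k&(abs(y-18)<11)&(w[:,2]<44)&(w[:,2]>30),ridge=k&(abs(y-18)<11)&(w[:,2]<44)&(w[:,2]>36.5),ridgetop=k&(abs(y-18)<11)&(w[:,2]<44)&(w[:,2]>39)).items():
6.2333 30.000960719771683 0.1053325445867105 [  5.55780465  -1.71533559 -11.77693568] [486.75760086  47.42906391  37.07804757]
-97.69348888967238 -18.588609961195022
clip 868 u [272. 286. 300.] [-126.8 -118.2 -111.9] [34.9 42.1 49.2] [22.1 24.1 37.5]
fin 256 u [279. 283. 287.] [-121. -119. -118.] [33.9 41.5 49. ] [30.2 36.4 38. ]
fintop 220 u [279. 283. 286.] [-121.  -119.4 -118.1] [33.9 41.6 48.9] [34.8 36.6 38. ]
rider 1594 u [268. 290. 313.] [-127.9 -115.9 -105.2] [10.7 19.5 27.6] [32.2 33.8 41.2]
ridge 243 u [286. 289. 292.] [-118.1 -116.5 -115.2] [10.4 19.3 27.7] [37.1 40.6 41.9]
ridgetop 224 u [286. 289. 292.] [-118.1 -116.6 -115.2] [10.4 18.9 27.5] [39.2 40.6 42. ]
```

View pics/w5.png

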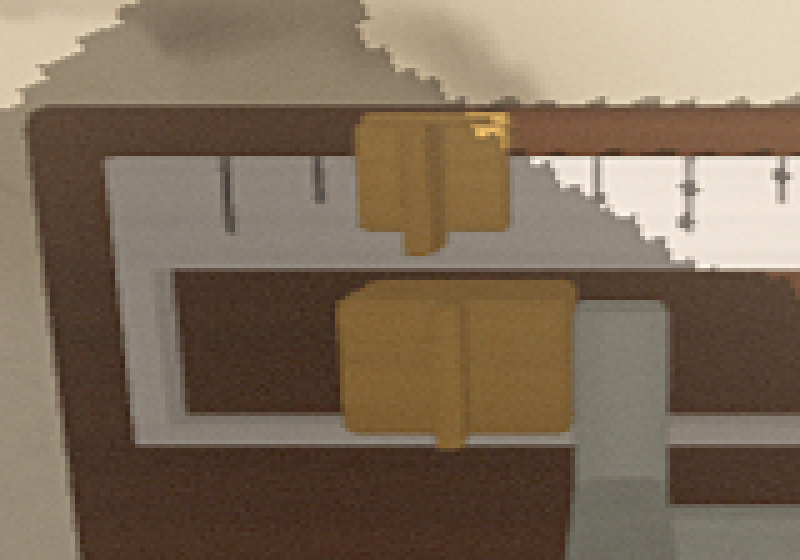

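Rider against the pusher. Ridge mid is at −116.65 and fin mid at −119.5, and block and clip middles also give 2.8 mm. Nudge 2.8 mm.

Call:
move_arm(commands=[[-0.005,0.002,0,0,0,0,1],[-0.009,0.003,0,0,0,0,1],[-0.011,0.004,0,0,0,0,1],[-0.011,0.004,0,0,0,0,1],[-0.011,0.004,0,0,0,0,1]])

```text
time: 6.7
eef_pos: [484.2, 48.4, 37.0]
tcp_rot: [0.823, 0.568, 0.001, 0.0]
wrist_force: [6.2, -2.5, -11.5]
finger_gap: 0.111
grip_force: 30.0
```

```bash
python3 - <<'E'
from h import *
s=state();print(s["time"],s["grip_force"],s["wrist_force"])
q=s["eef_pos"]-C;print(q@GX,q@GY)
im,d,p=brass(); brass()
E
```

```text
6.7 30.00134572852403 [  6.19855052  -2.54271746 -11.49587711]
-100.4138433730282 -18.606021517922006
clip 869 u [277. 291. 306.] [-126.9 -118.3 -111.7] [35.  42.2 49.2] [22.3 24.  37.6]
fin 250 u [285. 289. 292.] [-121.  -119.2 -118.1] [33.9 41.6 49. ] [29.8 36.4 37.8]
fintop 219 u [285. 288. 291.] [-121.  -119.4 -118.1] [33.7 41.6 48.9] [34.7 36.6 37.9]
rider 1597 u [268. 290. 313.] [-130.6 -118.6 -107.9] [10.6 19.5 27.6] [32.1 33.8 41.3]
ridge 242 u [286. 289. 292.] [-120.8 -119.1 -117.9] [10.4 19.4 27.6] [37.4 40.5 42. ]
ridgetop 221 u [286. 289. 292.] [-120.8 -119.3 -117.9] [10.3 18.8 27.4] [39.4 40.6 42. ]
clip 848 u [277. 291. 306.] [-126.8 -118.2 -111.7] [35.  42.1 48.7] [21.8 24.1 37.5]
fin 252 u [285. 289. 292.] [-121.1 -119.2 -118.1] [33.5 41.6 49. ] [29.7 36.5 37.9]
fintop 220 u [285. 288. 291.] [-121.1 -119.4 -118.1] [33.6 41.6 49. ] [34.6 36.6 37.9]
rider 1599 u [268. 290. 313.] [-130.6 -118.6 -107.9] [10.6 19.5 27.6] [32.2 33.8 41.3]
ridge 242 u [286. 289. 292.] [-120.8 -119.2 -117.9] [10.4 19.4 27.6] [37.1 40.5 41.9]
ridgetop 218 u [286. 289. 292.] [-120.8 -119.2 -117.9] [10.5 19.  27.5] [39.3 40.7 41.9]
```

Ridge −119.35, fin −119.55: level within 0.2 mm. Ease the slide home, still gripped.

Call:
move_arm(commands=[[0.006,-0.002,0,0,0,0,1],[0.02,-0.008,0,0,0,0,1],[0.04,-0.015,0,0,0,0,1],[0.065,-0.025,0,0,0,0,1],[0.09,-0.034,0,0,0,0,1],[0.115,-0.044,0,0,0,0,1],[0.14,-0.053,0,0,0,0,1],[0.16,-0.061,0,0,0,0,1]])

```text
time: 7.47
eef_pos: [524.2, 33.2, 37.1]
tcp_rot: [0.823, 0.568, 0.0, 0.0]
wrist_force: [4.4, -1.1, -8.9]
finger_gap: 0.113
grip_force: 30.0
```

Call:
move_arm(commands=[[0.025,-0.009,0,0,0,0,1],[0.05,-0.019,0,0,0,0,1],[0.075,-0.028,0,0,0,0,1],[0.1,-0.038,0,0,0,0,1],[0.125,-0.047,0,0,0,0,1],[0.145,-0.055,0,0,0,0,1],[0.158,-0.06,0,0,0,0,1],[0.166,-0.063,0,0,0,0,1]])

```text
time: 8.13
eef_pos: [565.2, 17.7, 37.1]
tcp_rot: [0.823, 0.568, -0.0, -0.0]
wrist_force: [3.2, -0.4, -8.3]
finger_gap: 0.109
grip_force: 30.0
```

Call:
move_arm(commands=[[0.005,-0.002,0,0,0,0,1],[0.009,-0.003,0,0,0,0,1],[0.011,-0.004,0,0,0,0,1],[0.011,-0.004,0,0,0,0,1]])

```text
time: 8.47
eef_pos: [567.5, 16.8, 37.1]
tcp_rot: [0.823, 0.568, -0.0, -0.0]
wrist_force: [4.5, 0.6, -10.2]
finger_gap: 0.11
grip_force: 30.0
```

```bash
python3 - <<'E'
from h import *
s=state();print(s["time"],s["grip_force"],s["finger_gap"],s["wrist_force"])
q=s["eef_pos"]-C;print(q@GX,q@GY,s["wrist_force"]@GX)
im,d,p=brass(); report(d,p)
E
```

```text
8.4667 30.000089099630713 0.11045180399617163 [  4.5227336    0.59633227 -10.16803396]
-11.34584440064232 -18.602508946334027 4.018092255071168
clip 1174 u [101. 119. 139.] [-120.2 -117.9 -111.4] [34.1 42.1 49.1] [20.9 27.4 37.3]
fin 521 u [100. 109. 118.] [-120.6 -118.4 -117.2] [33.9 41.5 49. ] [29.3 34.7 37.8]
fintop 291 u [ 99. 106. 112.] [-120.8 -118.6 -117.4] [33.9 41.5 49. ] [34.1 36.3 38.1]
rider 1757 u [ 95. 119. 143.] [-130.4 -117.5 -107.2] [10.5 19.5 27.7] [30.5 34.  41.4]
ridge 413 u [103. 110. 117.] [-120.9 -118.3 -117.1] [10.4 19.1 27.6] [36.7 39.9 41.9]
ridgetop 285 u [102. 108. 114.] [-121.  -118.6 -117. ] [10.4 19.1 27.4] [39.1 40.5 41.9]
plate 322 x [-18.2 -13.5  -8.8] y [0.4 2.9 4. ] z [58.3 65.4 67.5]
housing 905 x [72.3 74.8 79.3] y [-4.4  4.3 13.3] z [50.3 55.1 58.1]
clip 266 x [-115.6 -112.6 -111. ] y [35.3 41.6 49.1] z [21.1 23.4 24.9]
riderridge 1114 x [-112.7  -18.4   -9. ] y [11.3 19.2 27.6] z [26.  31.7 33.9]
ridertop 6313 x [-113.9  -34.6   55.1] y [12.5 33.4 38.8] z [18.1 19.1 33.4]
```

The rider stayed at the mark. The plate reads −13.5 against −12.3 at home and the spring still pulls 4 N, so it's about 1 mm short. Ease a little further.

Call:
move_arm(commands=[[0.002,-0.001,0,0,0,0,1],[0.004,-0.0015,0,0,0,0,1],[0.006,-0.002,0,0,0,0,1],[0.006,-0.002,0,0,0,0,1]])

```text
time: 8.85
eef_pos: [568.5, 16.4, 37.1]
tcp_rot: [0.823, 0.568, -0.001, -0.0]
wrist_force: [1.9, 1.7, -8.7]
finger_gap: 0.109
grip_force: 30.0
```

```bash
python3 - <<'E'
from h import *
s=state();print(s["time"],s["finger_gap"])
q=s["eef_pos"]-C;print(q@GX,q@GY,s["wrist_force"]@GX,s["wrist_force"])
p=camera_params("wrist");im,d=camera("wrist"); report(d,p)
E
```

```text
8.85 0.10867535774692286
-10.255745090060254 -18.599343090660668 1.2037432698827109 [ 1.91312086  1.65198478 -8.69765893]
plate 319 x [-17.1 -12.4  -7.7] y [0.3 3.  4. ] z [58.3 65.5 67.5]
housing 994 x [72.3 75.3 80.2] y [-4.3  4.5 13.4] z [50.2 55.3 58.3]
clip 207 x [-115.  -112.3 -111. ] y [35.3 41.5 48.6] z [21.2 23.1 24.5]
riderridge 1063 x [-111.4  -16.7   -7.9] y [11.3 19.3 27.5] z [26.  31.6 33.9]
ridertop 6210 x [-113.   -33.7   55.3] y [12.6 33.4 38.8] z [18.1 19.1 33.2]
```

At −12.4 with the force nearly gone: on the stop. A touch more, then open.

Call:
move_arm(commands=[[0.002,-0.001,0,0,0,0,1],[0.002,-0.001,0,0,0,0,1],[0.002,-0.001,0,0,0,0,0.6],[0.002,-0.001,0,0,0,0,0.4],[0.002,-0.001,0,0,0,0,0.2],[0.002,-0.001,0,0,0,0,0],[0.002,-0.001,0,0,0,0,0],[0.002,-0.001,0,0,0,0,0]])

```text
time: 9.57
eef_pos: [570.0, 15.9, 37.5]
tcp_rot: [0.823, 0.568, 0.0, 0.0]
wrist_force: [0.2, -0.4, 0.2]
finger_gap: 0.499
grip_force: 0.0
```

Call:
move_arm(commands=[[0.002,-0.001,0,0,0,0,0],[0.002,-0.001,0.05,0,0,0,0],[0,0,0.15,0,0,0,0],[0,0,0.3,0,0,0,0],[0,0,0.45,0,0,0,0],[-0.1,-0.1,0.6,0,0,0,0],[-0.25,-0.1,0.6,0,0,0,0],[-0.25,-0.1,0.6,0,0,0,0]])

```text
time: 10.23
eef_pos: [501.0, -11.0, 188.7]
tcp_rot: [0.823, 0.568, -0.003, 0.0]
wrist_force: [0.8, 0.5, -1.3]
finger_gap: 0.5
grip_force: 0.0
```

```bash
python3 - <<'E'
from h import *
s=state();print(s["time"],s["eef_pos"],s["finger_gap"],s["wrist_force"])
im,d,p=brass(); report(d,p); cv2.imwrite("pics/w6.png",im)
E
```

```text
10.2333 [500.98244212 -10.96787564 188.71354072] 0.5002656688199623 [ 0.75639188  0.50549268 -1.27923183]
clip 257 u [261.12 269.   277.  ] [-126.8 -118.4 -111.9] [34.2 42.  48.5] [21.6 24.3 37.7]
fin 82 u [265. 267. 269.] [-121.  -119.1 -118.2] [33.5 40.4 48.4] [29.1 36.1 38.3]
fintop 62 u [265. 266. 268.] [-121.1 -119.4 -118.3] [33.6 40.4 48.7] [35.  36.5 38.5]
rider 478 u [256.54 269.   280.  ] [-130.8 -118.3 -107.9] [10.1 18.4 26.6] [31.9 33.8 41.3]
ridge 75 u [265. 267. 269.] [-121.1 -119.1 -118. ] [10.3 18.7 26.3] [36.9 40.6 42.1]
ridgetop 61 u [265. 267. 268.] [-121.1 -119.5 -118. ] [10.  18.8 26.6] [39.3 40.8 42.3]
plate 703 x [-17.7 -13.5  -8. ] y [-44.4 -20.    2.9] z [59.5 66.4 68.1]
housing 3918 x [ 72.7  95.6 122.7] y [-46.  -17.2  12.5] z [51.7 57.4 59.1]
clip 272 x [-127.2 -118.4 -111.9] y [33.6 41.3 48.5] z [21.7 24.3 37.7]
fin 85 x [-121.  -119.1 -118.2] y [33.5 40.4 48.9] z [29.1 36.1 38.3]
riderridge 460 x [-129.3 -109.4   -8.4] y [11.  19.3 33.5] z [27.2 32.6 33.9]
ridertop 2226 x [-144.5  -50.8   54.9] y [12.  33.4 38.9] z [18.1 19.2 33.8]
```

View pics/w6.png

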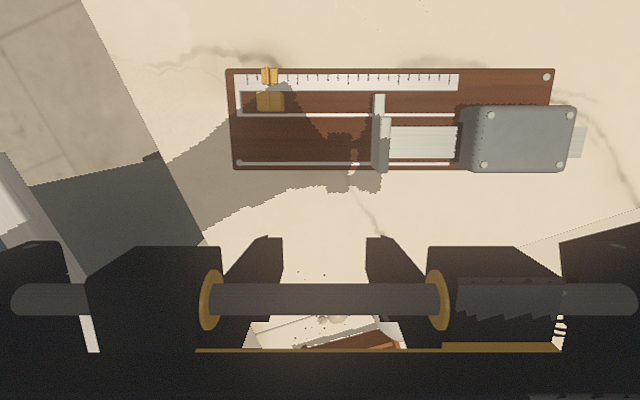

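Ridge and fin are in line (both at col 267, both mid-x −119.6). The plate is home (range −17.7..−8.0, initially −17.3..−7.8) and the arm is clear. Hand in.

```bash
python3 -c "from station import *; print(sign_off())"
```

```text
the job is handed in; nothing more can be done
None
```

The rider is level with the mark clip to within about 0.3 mm, the slide was eased home under grip, and the job was handed in after about 10 s with the arm clear; `sign_off()` gave no verdict.

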